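# Close the shaker's clamp bar on a tube rack with twin knobs

## Task

Clamp the yellow tube rack on the shaker: wind the red clamp bar up against it by turning the two big blue knobs clockwise, alternately and a little at a time, so that neither end of the bar ever runs more than 40 mm ahead of the other. Move the bar only with the knobs, do not push it with the gripper; leave the rack where it stands, and finish with the bar square and close up against the rack, knobs released.

Things in the scene. Friction and masses are not known exactly. Their poses are not given: they have to be found in the camera images.
- left_grip (a point): On the vertical axis of the left (+y) blue knob: round, fluted, 47 mm across, 36 mm high, white mark on top. The point is 14 mm below its top; grip there from above, any direction. Starts at its anticlockwise stop; each radian clockwise from above (yaw falling) drives the bar's left end 28 mm to the rack, 2.9 rad at most. Needs 0.25 N m, stays as left. Its housing's top is 24 mm below the point.
- right_grip (a point): Same point of the identical right (-y) blue knob, 356 mm from the left one. Same sense: clockwise drives the bar's right end towards the rack by 28 mm per radian. Nothing within 60 mm of either knob's axis stands higher than its aluminium housing (60 by 120 mm, top 24 mm below the point).
- clamp_bar: Red bar across the shaker's deck: 16 mm thick (x), 250 mm long (y; 280 over its end tongues), 22 mm high. Origin at its centre; x to the rack, y to the left knob. Each end hangs on a toothed strip 135 mm from the centre, driven by the knob on its side. Starts square, 56 to 68 mm clear of the rack. One knob alone skews it: 1 degree per 4.7 mm of lead.
- rack: Yellow tube rack, loose on the black deck (70 mm above the table) of a white shaker 280 by 430 mm; 85 (x) by 230 (y) by 40 mm high, some white tube caps. Origin at the centre of its underside; x points away from the bar, to a fixed stop 1 mm behind. The bar touches it when the origins are 50.5 mm apart along x. The small black dial and green button have no part in this.
Mind the look-alikes: they are no part of the job. Of the things shaped like the rack, the yellow one is meant.

How it is judged:
By the outcome, as a careful person would: the job done as asked, in the order asked, and still so for the second after the job is handed in, with the robot touching nothing.
It also fails if it takes over 54 s, if anything falls off the work surface, if the arm or the gripper's body presses on something with over 40 N, if the wrist force passes 120 N, or if a joint passes its speed limit or range.

## Robot

A 7-joint arm with a two-finger parallel gripper is mounted at the origin on the work surface. World frame = base frame: x ahead of the robot, y to its left, z up, the work surface at z = 0. Lengths are in m, angles in rad, forces in N, time in s.
With the tool pointing down it reaches from about 0.425 to 0.95 m from the base axis. Payload 4.7 kg.
Tool frame: the origin (TCP) lies between the finger pads; the fingertips stand 25 mm ahead of it and the grasp point (between the pads) lies 6 mm ahead of it; x points along the fingers, z is the direction in which the jaws open and shut, and the axes are right-handed (so a half turn about x gives the same grasp; the last joint's range is limited). The gripper opens to 85 mm and grips with 20 to 120 N. Pads are 22 mm wide; open, the fingers measure 114 mm over their backs; the gripper's body (76 mm by 85 mm) begins 54 mm behind the grasp point. The pads swing forward as they close: fully open they stand 13 mm farther back than shut.
Start: joints at [-1.342, 0.469, -0.049, 1.532, 0.024, 1.141, -0.082], TCP at [0.172, 0.653, 0.256] pointing down, gripper open.
Joint ranges: [-2.59, 2.59], [-0.33, 1.99], [-1.39, 1.29], [0.1, 2.45], [-1.04, 4.18], [0.21, 1.99], [-2.66, 2.66]. Speed limits (rad/s): [2.57, 2.57, 3.14, 3.14, 3.14, 3.14, 3.14].

## Interface

Orientations are given as a 3x3 rotation matrix whose columns are the frame's x, y, z axes.
In Python, from rig import * gives the robot as it stands. Calls block until the motion is done:
- movep(position, orientation): joint-space move of the TCP to a pose.
- move_l(position, attitude=None, feed=0.15, until_force=None): straight line of the TCP; attitude=None keeps the orientation; feed is the mean speed in m/s. With until_force (N) it stops when the force on the tool has changed by that much, and returns True; else False.
- move_joints(angles): joint-space move.
- command_gripper(opening, newtons=None): finger opening in m; newtons is the grip in N (None keeps the last); returns when the fingers have stopped.
- sleep(seconds).
- inverse_kinematics(position, orientation): joint angles nearest the present ones, or None.
- sense(): the state.
- camera(name): name is "side" or "top" or "wrist"; returns (picture, depth): 400x640x3 uint8, red, green, blue; 400x640 float32, m along the optical axis (not along the pixel's ray), 0 where there is no reading.
- camera_params(name): a dict with "K" (3x3 intrinsics, pixels), "dist" ([k1, k2, p1, p2, k3] as OpenCV has them; the pictures are not rectified), "position" and "rotation" of the camera in the world; the wrist camera has in their place "tool_from_camera" (4x4, takes a point from camera to tool coordinates, whose origin is the TCP and whose axes are the tool frame's). Camera axes: x right, y down, z forward; pixel columns grow to the right and rows downward; lengths in m; the calibration is good to about 2 mm. A picture is of the moment at which its call begins: read the wrist's pose just before it. camera_params takes no time and is no camera call.
A pose or a line that the arm cannot do raises Unreachable and nothing moves.
- finish_job(): hands the job in, once; it reports no verdict.
The state is a dict: "time_s": time; "joint_pos": joint angles; "qd": joint speeds; "joint_efforts": joint torques, N m; "position": TCP position; "tcp_rot": TCP orientation; "wrist_force": force on the tool from outside, world axes, zero at the start; "ft_torque": the same for the moment, N m; "finger_gap": finger opening in m.
Only numpy, scipy, OpenCV 4.12 (cv2) and the standard library are available. Lean on these libraries where they do the work, as an engineer would, in place of code of your own. Each camera call takes 0.05 s, during which the arm holds its last target.

## Working session

There is one attempt and no reset: what is moved stays moved. The work goes in short steps, each a Python script; the robot and the scene stay as the last script left them, time stands still between calls to the robot, and variables do not carry over. Pictures are saved under pics/ and viewed, and the job is handed in when it is done.

```bash
ls; mkdir -p pics; python3 - <<'E'
from rig import *
import cv2,numpy as np
s=sense();print(s['time_s'],s['position'],s['finger_gap'])
for n in ['top','side']:
    p,d=camera(n);cv2.imwrite(f'pics/{n}0.png',p[:,:,::-1]);np.save(f'pics/{n}0.npy',d)
    c=camera_params(n);print(n,c)
print(camera_params('wrist'))
E
```

```text
pics
0.0 [0.17192694 0.65218585 0.2552342 ] 0.08531339845651348
top {'K': array([[429.20943244,   0.        , 329.67129792],
       [  0.        , 429.20943244, 199.89397795],
       [  0.        ,   0.        ,   1.        ]]), 'dist': array([-0.11147798,  0.        ,  0.        ,  0.        ,  0.        ]), 'position': array([ 0.19749051, -0.04269929,  1.1285389 ]), 'rotation': array([[ 0.10966572, -0.96601475,  0.23407036],
       [-0.99396304, -0.107363  ,  0.0225976 ],
       [ 0.00330089, -0.23513546, -0.971957  ]])}
side {'K': array([[391.21323955,   0.        , 317.20803891],
       [  0.        , 391.21323955, 200.78974994],
       [  0.        ,   0.        ,   1.        ]]), 'dist': array([-0.00244941,  0.        ,  0.        ,  0.        ,  0.        ]), 'position': array([ 0.35472231, -0.71207809,  0.79278529]), 'rotation': array([[ 0.99405979, -0.06888426,  0.084262  ],
       [-0.10820728, -0.70858498,  0.69727937],
       [ 0.01167521, -0.70225515, -0.71182961]])}
{'K': array([[317.99353   ,   0.        , 320.06294547],
       [  0.        , 317.99353   , 200.45487488],
       [  0.        ,   0.        ,   1.        ]]), 'dist': array([-0.05120345,  0.        ,  0.        ,  0.        ,  0.        ]), 'tool_from_camera': array([[-5.82079111e-05, -2.63324403e-01,  9.64707342e-01,
        -1.17103505e-01],
       [-6.23614897e-04, -9.64707146e-01, -2.63324387e-01,
         6.65877686e-02],
       [ 9.99999804e-01, -6.16933432e-04, -1.08059433e-04,
         6.58661305e-04],
       [ 0.00000000e+00,  0.00000000e+00,  0.00000000e+00,
         1.00000000e+00]])}
```

View pics/top0.png

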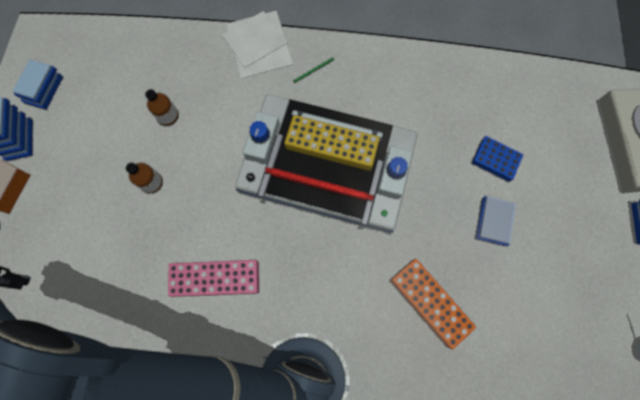

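View pics/side0.png

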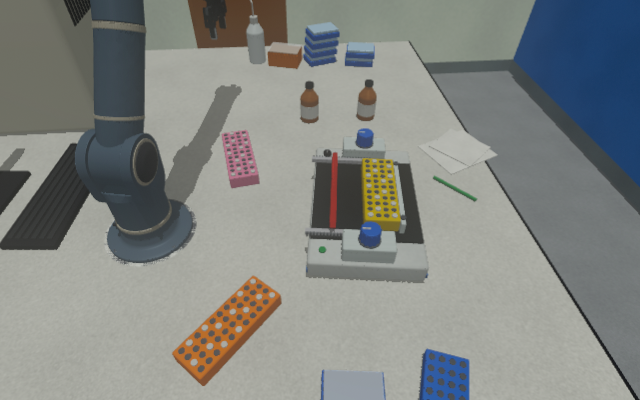

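The shaker is at about (327,160) in the top view. The rack-shaped things are pink (213,277), orange (433,303), blue (498,158) and yellow (332,140). The yellow one, on the black deck, is the one meant. The blue knobs are at (259,131) on the left (+y) and (397,167) on the right. I'll enlarge that area and measure.

```bash
cat > h.py <<'E'
import numpy as np,cv2
from rig import *
def w2(n,uv,d=None,z=None,T=None):
    c=camera_params(n)
    if T is None: R,p=c['rotation'],c['position']
    else: R,p=T
    q=cv2.undistortPoints(np.array([[uv]],float),c['K'],c['dist'])[0,0]
    r=R@np.array([q[0],q[1],1.])
    if z is not None: return p+r*(z-p[2])/r[2]
    return p+r*d
def proj(n,X,T=None):
    c=camera_params(n)
    R,p=(c['rotation'],c['position']) if T is None else T
    return cv2.projectPoints(np.array([R.T@(np.array(X)-p)]),np.zeros(3),np.zeros(3),c['K'],c['dist'])[0].ravel()
def wristT():
    s=sense();M=camera_params('wrist')['tool_from_camera'];R=np.array(s['tcp_rot'])
    return R@M[:3,:3],np.array(s['position'])+R@M[:3,3]
def worldmap(n,D,T=None):
    c=camera_params(n);R,p=(c['rotation'],c['position']) if T is None else T
    H,W=D.shape;u,v=np.meshgrid(np.arange(W),np.arange(H))
    q=cv2.undistortPoints(np.stack([u.ravel(),v.ravel()],1).astype(float)[:,None],c['K'],c['dist'])[:,0]
    P=np.c_[q,np.ones(len(q))]*D.ravel()[:,None]
    return (P@R.T+p).reshape(H,W,3)
def blobs(img):
    h=cv2.cvtColor(img,cv2.COLOR_RGB2HSV)
    return {'blue':cv2.inRange(h,(105,120,60),(125,255,255)),'red':cv2.inRange(h,(0,170,90),(6,255,255))|cv2.inRange(h,(174,170,90),(180,255,255)),'yel':cv2.inRange(h,(20,120,100),(32,255,255))}
E
python3 - <<'E'
from h import *
for n,(r0,r1,c0,c1) in {'top':(85,240,225,430),'side':(115,290,290,450)}.items():
    img=cv2.imread(f'pics/{n}0.png')[:,:,::-1];D=np.load(f'pics/{n}0.npy')
    cv2.imwrite(f'pics/{n}0c.png',cv2.resize(np.ascontiguousarray(img[r0:r1,c0:c1,::-1]),None,fx=3.4,fy=3.4,interpolation=cv2.INTER_CUBIC))
    W=worldmap(n,D)
    for k,m in blobs(img).items():
        m=m.copy();mm=np.zeros_like(m);mm[r0:r1,c0:c1]=m[r0:r1,c0:c1]
        N,L,st,ce=cv2.connectedComponentsWithStats(mm)
        for i in range(1,N):
            if st[i,4]>60:
                P=W[L==i];P=P[P[:,2]>-.5]
                zt=np.percentile(P[:,2],90);T=P[P[:,2]>zt-.006]
                (cc,wh,a)=cv2.minAreaRect((T[:,:2]*1000).astype(np.float32))
                print(n,k,st[i],ce[i].round(1),'ztop',zt.round(4),'mean',T.mean(0).round(4),'rect',np.round(cc,1),np.round(wh,1),round(a,1))
E
```

```text
top blue [250 121  19  21 274] [258.9 131.2] ztop 0.1488 mean [0.591  0.1738 0.1515] rect [409.9  63.5] [473.2  41.9] 31.6
top blue [389 158  18  18 228] [397.5 166. ] ztop 0.1486 mean [ 0.5381 -0.1744  0.1466] rect [ 537.9 -173.4] [41.2 39.4] 89.3
top red [266 168 106  31 673] [318.6 183.1] ztop 0.1043 mean [0.4844 0.014  0.1037] rect [406.1 -33.8] [362.8 206.7] 32.1
top yel [ 285  116   94   51 1965] [331.4 141.1] ztop 0.1113 mean [ 0.5945 -0.0061  0.1155] rect [428.2  21.8] [229.5 433.6] 80.4
side blue [358 129  15  10 106] [365.3 133.5] ztop 0.1496 mean [0.5869 0.1443 0.167 ] rect [ 486.4 -261.3] [938.5  39.7] 76.1
side blue [360 222  21  24 389] [370.2 233.6] ztop 0.1489 mean [ 0.5364 -0.1826  0.1532] rect [ 458.8 -437.5] [585.9  41.6] 73.3
side yel [ 362  158   39   73 1651] [379.8 194.9] ztop 0.1116 mean [ 0.5951 -0.0249  0.1134] rect [ 517.2 -312. ] [857.2 105.1] 74.9
```

```bash
ls pics
```

```text
side0.npy
side0.png
side0c.png
top0.npy
top0.png
top0c.png
```

View pics/top0c.png

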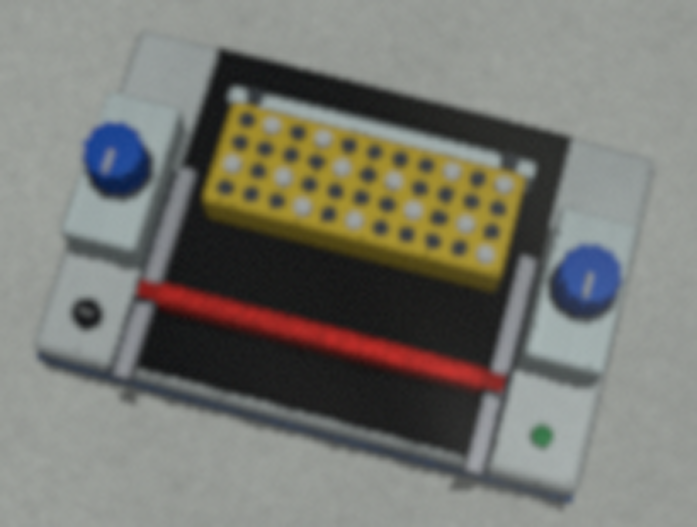

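View pics/side0c.png

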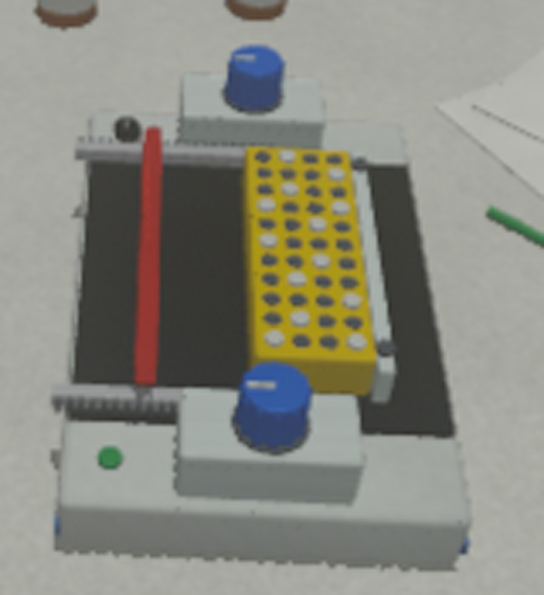

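The top crop shows the left knob at (259,131) with the dial below it and the right knob at (397,167) with the green button. The red bar runs from (267,170) to (373,198), and the yellow rack lies beyond it against the stop. The knob tops are at about z=0.148 and roughly 354 mm apart, which fits. Next is a wrist view from above to refine these.

```bash
cat >> h.py <<'E'
def Rd(a):
    c,s=np.cos(a),np.sin(a)
    return np.array([[0,-s,c],[0,c,s],[-1,0,0.]])
E
python3 - <<'E'
from h import *
np.set_printoptions(precision=4,suppress=True)
s=sense();print(s['tcp_rot'])
yaw=-0.15
for nm,p in [('v',[.48,.0,.36]),('L',[.591,.175,.14]),('R',[.538,-.175,.14])]:
  for a in [yaw+np.pi/2+k for k in (-1,-.5,0,.5,1)]+[yaw-np.pi/2]:
    q=inverse_kinematics(p,Rd(a)); print(nm,round(a,2),q)
movep([.48,0,.36],Rd(yaw+np.pi/2))
T=wristT();p,d=camera('wrist');s=sense();print(s['time_s'],s['position'])
cv2.imwrite('pics/w1.png',p[:,:,::-1]);np.save('pics/w1.npy',d);np.savez('pics/w1T.npz',R=T[0],p=T[1])
E
```

```text
[[-0.0004 -0.967   0.2549]
 [-0.0017  0.2549  0.967 ]
 [-1.     -0.     -0.0017]]
v 0.42 [-0.7152  0.0489  0.665   1.8611 -0.0319  1.2421  0.3803]
v 0.92 [-0.6838  0.0491  0.6315  1.8599 -0.0306  1.2422  0.8778]
v 1.42 [-0.6688  0.0493  0.6155  1.8593 -0.03    1.2422  1.3766]
v 1.92 [-0.6462  0.0495  0.5914  1.8584 -0.0291  1.2422  1.8749]
v 2.42 [-0.5751  0.0504  0.5158  1.8554 -0.0263  1.2424  2.3695]
v -1.72 [-0.8354  0.049   0.794   1.8655 -0.0369  1.2419 -1.751 ]
L 0.42 [-0.6458  0.5146  0.3961  1.8095 -0.2517  0.8671  0.2891]
L 0.92 [-0.5842  0.5045  0.3102  1.8058 -0.1957  0.8612  0.7387]
L 1.42 [-0.5198  0.4972  0.2217  1.8018 -0.1391  0.8576  1.1879]
L 1.92 [-0.4086  0.4917  0.0706  1.7948 -0.0441  0.8566  1.6034]
L 2.42 [-0.3318  0.4926 -0.0331  1.79    0.0207  0.8594  2.0463]
L -1.72 [-0.8346  0.5708  0.6725  1.8204 -0.4422  0.9053 -1.6806]
R 0.42 [-0.4656  0.6119  0.9923  1.9503 -0.6415  0.9335  1.2707]
R 0.92 [-0.316   0.5134  0.7478  1.9434 -0.4564  0.8599  1.5944]
R 1.42 [-0.2393  0.483   0.6356  1.9395 -0.3795  0.8395  2.0205]
R 1.92 [-0.2478  0.486   0.6478  1.9399 -0.3876  0.8414  2.5283]
R 2.42 [ 0.9554  0.6333 -0.992   1.8715  0.6338  0.9908  2.1038]
R -1.72 [-0.5098  0.6593  1.0773  1.9522 -0.7116  0.9721 -0.805 ]
2.7333 [0.4801 0.0009 0.3598]
```

View pics/w1.png

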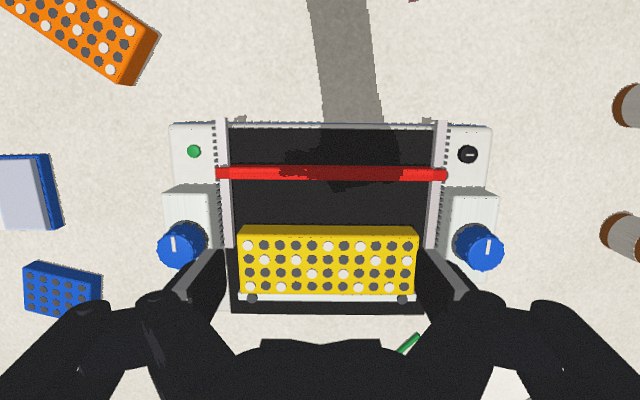

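The wrist view shows the right knob at (181,246) on the green-button side and the left knob at (479,247). The bar runs from (217,173) to (446,174), and the rack's front edge is at row 227. I'll fit the knob tops, bar and rack from depth.

```bash
cat >> h.py <<'E'
def meas(img,D,T,n='wrist',v=True):
    W=worldmap(n,D,T);B=blobs(img);out={}
    W[D==0]=np.nan
    roi=(np.abs(W[...,0]-.55)<.25)&(np.abs(W[...,1])<.27)
    b=(B['blue']>0)&roi&(W[...,2]>.125)&(W[...,2]<.17)
    for k,sel in (('L',W[...,1]>.1),('R',W[...,1]<-.1)):
        P=W[b&sel]
        if len(P)<50: continue
        zt=np.median(P[P[:,2]>np.percentile(P[:,2],60),2]);Tp=P[np.abs(P[:,2]-zt)<.003]
        c,r=cv2.minEnclosingCircle((Tp[:,:2]*1000).astype(np.float32))
        out[k]=np.r_[np.array(c)/1000,zt]
        if v: print(k,out[k].round(4),'mean',Tp.mean(0).round(4),'r',round(r,1),len(Tp))
    return out,W,B
E
python3 - <<'E'
from h import *
img=cv2.imread('pics/w1.png')[:,:,::-1];D=np.load('pics/w1.npy');t=np.load('pics/w1T.npz');T=(t['R'],t['p'])
o,W,B=meas(img,D,T)
for n in ('top','side'):
    i2=cv2.imread(f'pics/{n}0.png')[:,:,::-1]; print(n); meas(i2,np.load(f'pics/{n}0.npy'),None,n)
L,R=o['L'],o['R'];print(np.linalg.norm((L-R)[:2]));d=(L-R)[:2];yaw=-np.arctan2(d[0],d[1]);print('yaw',yaw)
ex=np.array([np.cos(yaw),np.sin(yaw)]);ey=np.array([-ex[1],ex[0]]);O=(L+R)[:2]/2
for k in ('red','yel'):
    ok=(B[k]>0)&(W[...,2]>.07)&(W[...,2]<.13);P=W[ok]
    zt=np.percentile(P[:,2],70);P=P[np.abs(P[:,2]-zt)<.003];x=(P[:,:2]-O)@ex;y=(P[:,:2]-O)@ey
    print(k,zt,len(P),'y',y.min(),y.max())
    for lo,hi in ((-.12,-.09),(-.02,.02),(.09,.12)):
        m=(y>lo)&(y<hi);print(lo,np.percentile(x[m],[1,50,99]).round(4))
cv2.imwrite('pics/w1c.png',cv2.resize(img[110:310,150:510,::-1],None,fx=2.2,fy=2.2,interpolation=cv2.INTER_CUBIC))
E
```

```text
L [0.5943 0.1753 0.1478] mean [0.5939 0.1752 0.1473] r 22.7 938
R [ 0.5373 -0.1738  0.1478] mean [ 0.5378 -0.1739  0.1473] r 22.8 921
top
L [0.594  0.1745 0.1479] mean [0.5937 0.1747 0.1472] r 22.0 158
R [ 0.5382 -0.173   0.1479] mean [ 0.5389 -0.1751  0.147 ] r 21.7 159
side
L [0.5933 0.1736 0.149 ] mean [0.5937 0.1726 0.1482] r 20.4 80
R [ 0.5375 -0.177   0.1483] mean [ 0.5387 -0.1772  0.1478] r 22.1 207
0.3538069279240409
yaw -0.16187606188134634
red 0.10268582056018198 2865 y -0.13845023651479663 0.1392777251513963
-0.12 [-0.0898 -0.082  -0.074 ]
-0.02 [-0.0901 -0.0829 -0.0755]
0.09 [-0.0905 -0.0833 -0.0757]
yel 0.10980257705315954 7146 y -0.11664616228443739 0.11207609956639147
-0.12 [-0.006   0.0325  0.0752]
-0.02 [-0.0063  0.0323  0.0744]
0.09 [-0.007   0.0327  0.076 ]
```

View pics/w1c.png

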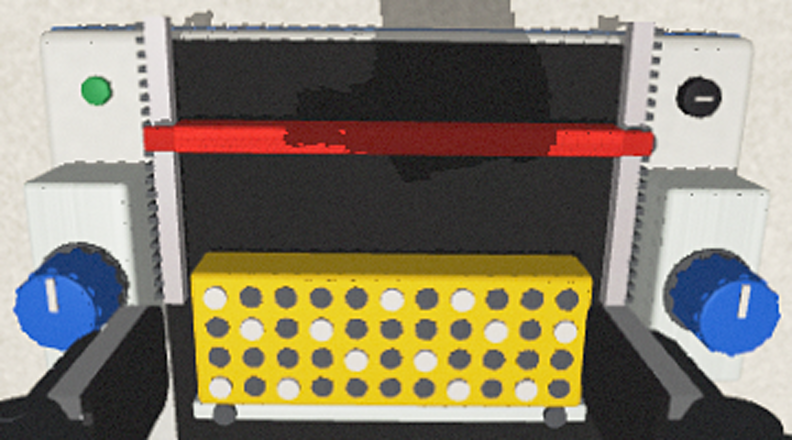

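The numbers agree. The knob tops are at z≈0.148, radius 23 mm and 354 mm apart (356 expected). The bar-to-rack gap is about 65 mm, so each knob needs about 2.3 rad. First the left knob, by 0.8 rad.

```bash
cat >> h.py <<'E'
KN={'L':np.array([.594,.1752]),'R':np.array([.5377,-.1745])}
def visit(k,dth,a0,F=45,step=None,tqstop=None,zg=.139):
    """turn knob k clockwise by dth"""
    c=KN[k];t0=sense()['time_s']
    command_gripper(.070)
    movep([*c,.195],Rd(a0))
    move_l([*c,zg],feed=.12)
    command_gripper(0.03,F)
    s=sense();print(k,'grip gap',round(s['finger_gap'],4),'F',np.round(s['wrist_force'],1),'M',np.round(s['ft_torque'],2),'t',round(s['time_s'],1))
    q0=np.array(s['joint_pos']);n=1 if step is None else int(np.ceil(dth/step))
    done=0
    for i in range(1,n+1):
        q=q0.copy();q[6]-=dth*i/n;move_joints(q);s=sense();done=q0[6]-s['joint_pos'][6]
        print('  turned',round(done,3),'F',np.round(s['wrist_force'],1),'M',np.round(s['ft_torque'],2))
        if tqstop and abs(s['ft_torque'][2])>tqstop: print('  torque stop');break
    command_gripper(.070)
    p=np.array(sense()['position']);p[2]=.195;move_l(p,feed=.2)
    s=sense();print('  end t',round(s['time_s'],1),'dt',round(s['time_s']-t0,1));return done
def look(nm,p=None,a=None):
    if p is not None: movep(p,Rd(a))
    T=wristT();i,d=camera('wrist');cv2.imwrite(f'pics/{nm}.png',i[:,:,::-1]);np.save(f'pics/{nm}.npy',d);np.savez(f'pics/{nm}T.npz',R=T[0],p=T[1])
    return i,d,T
E
python3 - <<'E'
from h import *
visit('L',.8,1.41)
p,d=camera('top');cv2.imwrite('pics/t2.png',cv2.resize(p[85:240,225:430,::-1],None,fx=3.4,fy=3.4,interpolation=cv2.INTER_CUBIC))
p,d=camera('side');cv2.imwrite('pics/s2.png',cv2.resize(p[115:290,290:450,::-1],None,fx=3.4,fy=3.4,interpolation=cv2.INTER_CUBIC))
E
```

```text
L grip gap 0.043 F [-2.   0.9  5.9] M [0.22 0.18 0.01] t 5.0
  turned 0.799 F [0.8 0.4 0.5] M [-0.    0.17 -0.22]
  end t 6.6 dt 3.9
```

View pics/s2.png

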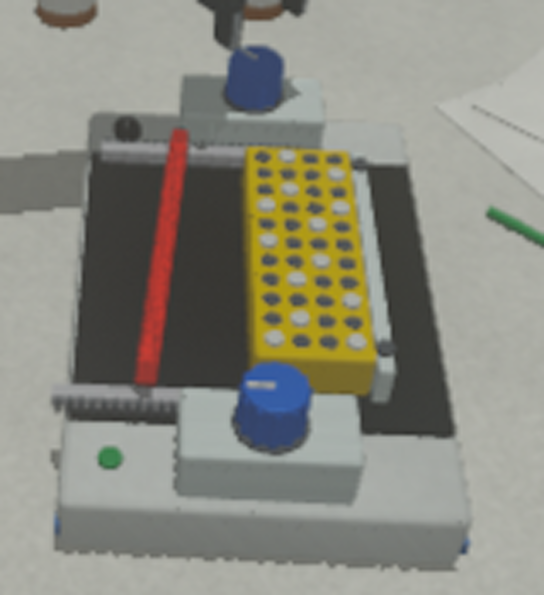

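View pics/t2.png

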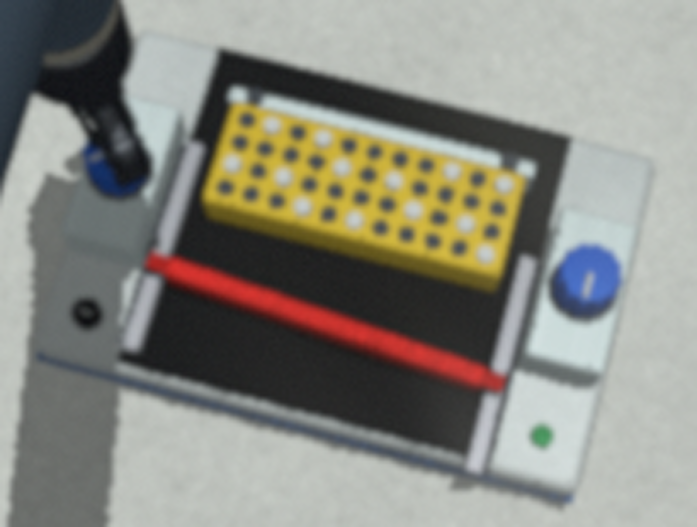

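The left end advanced about 22 mm: the bar's left end in the top crop went from (147,290) to (155,262), and the rack hasn't moved. Carrying on alternately.

```bash
python3 - <<'E'
from h import *
visit('R',1.4,1.0)
visit('L',.6,1.41)
p,d=camera('top');cv2.imwrite('pics/t3.png',cv2.resize(p[85:240,225:430,::-1],None,fx=3.4,fy=3.4,interpolation=cv2.INTER_CUBIC))
E
```

```text
R grip gap 0.0427 F [-2.5  0.2  6.9] M [-0.14  0.36  0.07] t 9.3
  turned 1.399 F [ 3.9  0.3 -2.7] M [-0.01 -0.69  0.04]
  end t 11.3 dt 4.6
L grip gap 0.0428 F [0.  1.4 5.6] M [ 0.29  0.13 -0.07] t 13.9
  turned 0.599 F [-0.2 -0.2  0.8] M [ 0.02  0.07 -0.23]
  end t 15.3 dt 4.0
```

View pics/t3.png

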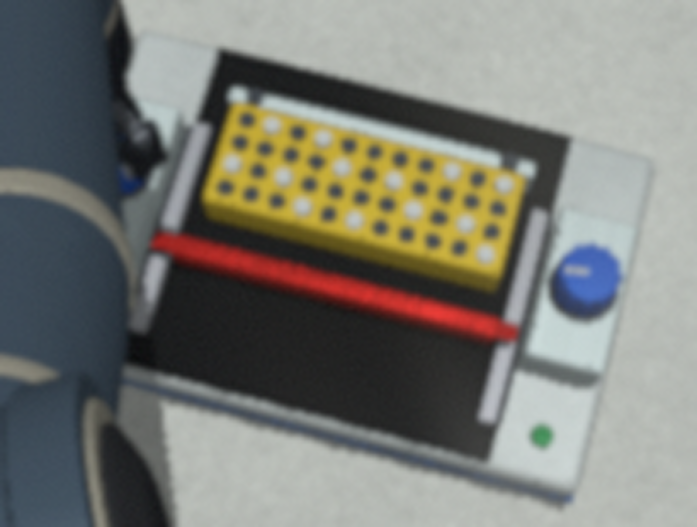

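The bar is square again at about 1.4 rad on each knob, (155,243) to (517,333). Another 0.55 rad each, then I'll measure the remaining gap.

```bash
cat >> h.py <<'E'
def gaps(i,d,T):
    W=worldmap('wrist',d,T);W[d==0]=np.nan;B=blobs(i)
    L,R=KN['L'],KN['R'];v=L-R;yaw=-np.arctan2(v[0],v[1]);ex=np.array([np.cos(yaw),np.sin(yaw)]);ey=np.array([-ex[1],ex[0]]);O=(L+R)/2
    for k,zt in (('red',.1027),('yel',.1105)):
        P=W[(B[k]>0)&(np.abs(W[...,2]-zt)<.004)];x=(P[:,:2]-O)@ex;y=(P[:,:2]-O)@ey
        print(k,len(P),'y',y.min().round(4),y.max().round(4))
        for yc in (-.1,-.05,0,.05,.1):
            m=np.abs(y-yc)<.015
            if m.sum()>20: print('  y',yc,np.percentile(x[m],[2,50,98]).round(4))
E
python3 - <<'E'
from h import *
visit('L',.55,1.41)
visit('R',.55,1.0)
i,d,T=look('w4',[.48,0,.34],1.41);print(sense()['time_s'])
gaps(i,d,T)
cv2.imwrite('pics/w4c.png',cv2.resize(i[110:330,150:510,::-1],None,fx=2.2,fy=2.2,interpolation=cv2.INTER_CUBIC))
p,d=camera('top');cv2.imwrite('pics/t4.png',cv2.resize(p[85:240,225:430,::-1],None,fx=3.4,fy=3.4,interpolation=cv2.INTER_CUBIC))
p,d=camera('side');cv2.imwrite('pics/s4.png',cv2.resize(p[115:290,290:450,::-1],None,fx=3.4,fy=3.4,interpolation=cv2.INTER_CUBIC))
E
```

```text
L grip gap 0.0429 F [-0.6  1.3  5.3] M [ 0.26  0.13 -0.04] t 17.1
  turned 0.549 F [-0.9  1.4  1.4] M [ 0.07  0.07 -0.25]
  end t 18.5 dt 3.2
R grip gap 0.0428 F [-2.8  0.1  5.9] M [-0.15  0.4   0.06] t 21.0
  turned 0.549 F [ 0.9  0.9 -0.4] M [ 0.09 -0.12 -0.19]
  end t 22.4 dt 3.9
23.4083
red 2960 y -0.1388 0.1399
  y -0.1 [-0.0351 -0.0284 -0.0204]
  y -0.05 [-0.0355 -0.0283 -0.0203]
  y 0 [-0.0355 -0.0291 -0.0214]
  y 0.05 [-0.0355 -0.0289 -0.0212]
  y 0.1 [-0.0354 -0.0286 -0.0208]
yel 6571 y -0.1156 0.1122
  y -0.1 [-0.006   0.0353  0.0753]
  y -0.05 [-0.0061  0.0328  0.075 ]
  y 0 [-0.0062  0.0329  0.0741]
  y 0.05 [-0.0063  0.0331  0.0753]
  y 0.1 [-0.0068 -0.0024  0.0094]
```

View pics/w4c.png

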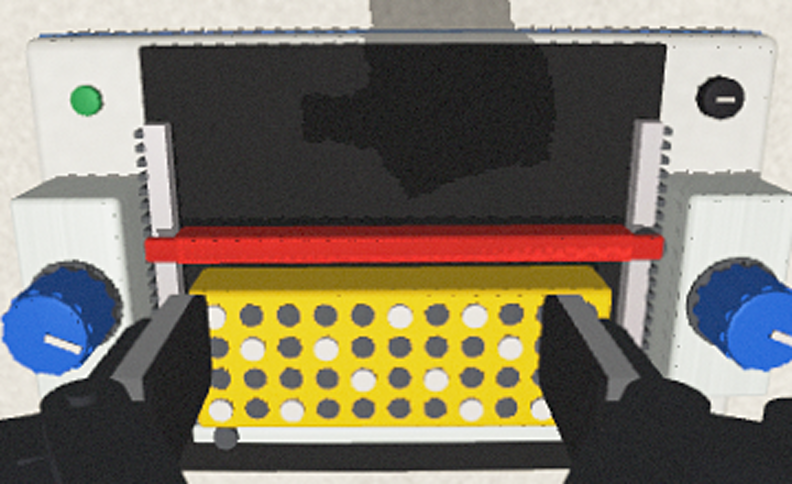

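View pics/s4.png

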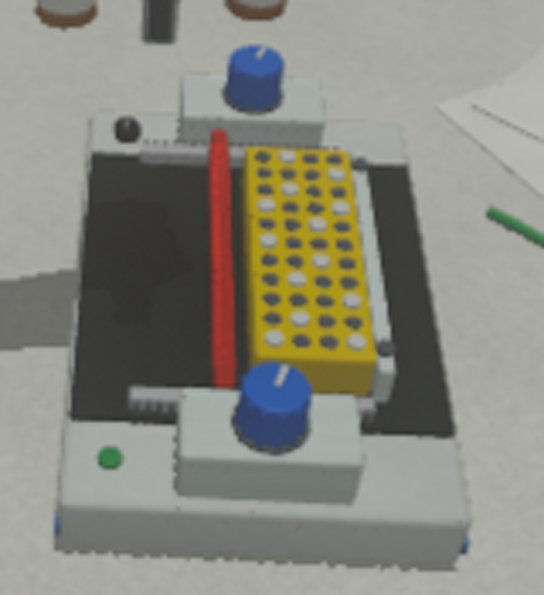

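The bar is square to within about 0.5 mm, and the gap is about 13 mm. I'll turn each knob 0.35 rad and look again closely.

```bash
python3 - <<'E'
from h import *
visit('R',.35,1.0)
visit('L',.35,1.41)
i,d,T=look('w5',[.48,0.0,.30],1.41);print(sense()['time_s'])
gaps(i,d,T)
cv2.imwrite('pics/w5c.png',cv2.resize(i[130:350,140:520,::-1],None,fx=2.1,fy=2.1,interpolation=cv2.INTER_CUBIC))
p,d=camera('side');cv2.imwrite('pics/s5.png',cv2.resize(p[115:290,290:450,::-1],None,fx=3.4,fy=3.4,interpolation=cv2.INTER_CUBIC))
E
```

```text
R grip gap 0.0427 F [-2.1  0.7  5.5] M [-0.08  0.43  0.11] t 25.6
  turned 0.348 F [ 0.3  0.9 -0.8] M [ 0.2  -0.06 -0.24]
  end t 26.9 dt 3.4
L grip gap 0.0429 F [-0.4  1.1  4.1] M [ 0.21  0.11 -0.04] t 29.4
  turned 0.348 F [ 0.4 -0.1  0.3] M [ 0.1   0.05 -0.24]
  end t 30.6 dt 3.8
31.6
red 3235 y -0.1378 0.14
  y -0.1 [-0.0257 -0.0214 -0.0124]
  y -0.05 [-0.0257 -0.0192 -0.012 ]
  y 0 [-0.0257 -0.0196 -0.0118]
  y 0.05 [-0.0258 -0.0192 -0.0117]
  y 0.1 [-0.0256 -0.0198 -0.0112]
yel 7214 y -0.1138 0.1121
  y -0.1 [-0.0059  0.0465  0.0747]
  y -0.05 [-0.0064  0.032   0.0755]
  y 0 [-0.006   0.032   0.0748]
  y 0.05 [-0.0062  0.0322  0.0739]
  y 0.1 [-0.007  -0.0043  0.0748]
```

View pics/w5c.png

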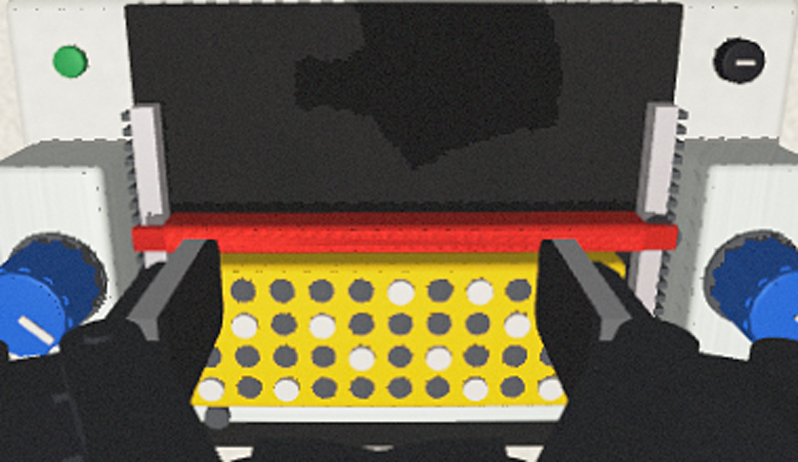

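View pics/s5.png

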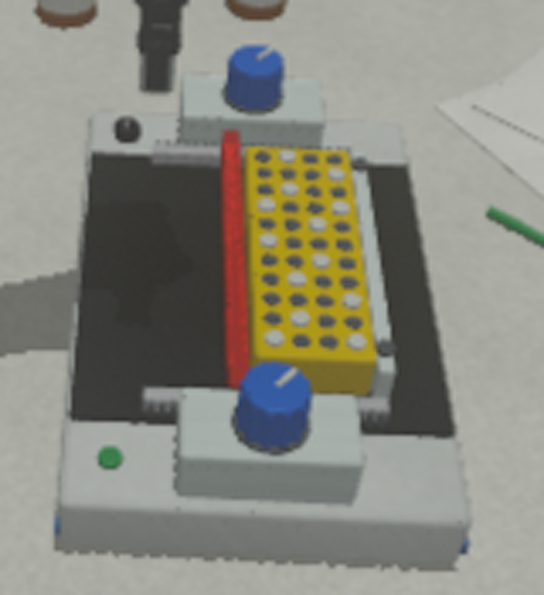

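About 3–4 mm remain and the bar is square. For the last part I'll turn each knob in small steps and stop on torque rise.

```bash
python3 - <<'E'
from h import *
visit('L',.125,1.0,F=30,step=.025,tqstop=.36)
a=visit('R',.15,0.8,F=30,step=.025,tqstop=.36)
i,d,T=look('w6',[.46,0.0,.30],1.41);print(sense()['time_s'])
gaps(i,d,T)
cv2.imwrite('pics/w6c.png',cv2.resize(i[130:350,140:520,::-1],None,fx=2.1,fy=2.1,interpolation=cv2.INTER_CUBIC))
p,d=camera('side');cv2.imwrite('pics/s6.png',cv2.resize(p[130:280,310:430,::-1],None,fx=4,fy=4,interpolation=cv2.INTER_CUBIC))
E
```

```text
L grip gap 0.0433 F [-0.2  0.8  3.7] M [ 0.07 -0.05  0.  ] t 33.8
  turned 0.025 F [-0.3  0.7  0.6] M [ 0.11 -0.04 -0.12]
  turned 0.05 F [0.4 0.7 1.8] M [ 0.08  0.02 -0.12]
  turned 0.074 F [ 0.1 -0.1  1.9] M [ 0.02  0.06 -0.05]
  turned 0.099 F [-0.2  0.6  2.2] M [ 0.02  0.09 -0.04]
  turned 0.124 F [-0.2  0.7  1.5] M [ 0.07  0.11 -0.05]
  end t 35.8 dt 4.2
R grip gap 0.0434 F [-1.8 -0.6  6.1] M [-0.12  0.44  0.07] t 38.3
  turned 0.025 F [-0.5  0.6 -0.4] M [ 0.    0.07 -0.05]
  turned 0.05 F [-1.1  0.4  1.1] M [ 0.05  0.09 -0.11]
  turned 0.074 F [-0.6  0.9  0.7] M [ 0.06  0.14 -0.06]
  turned 0.099 F [-0.6  0.3  1.6] M [ 0.15  0.08 -0.07]
  turned 0.124 F [1.1 0.3 0.7] M [0.08 0.14 0.07]
  turned 0.148 F [0.7 0.  0.7] M [-0.08 -0.05  0.8 ]
  torque stop
  end t 40.6 dt 4.8
41.5667
red 2351 y -0.1004 0.1397
  y -0.1 [-0.0222 -0.0159 -0.0082]
  y -0.05 [-0.0223 -0.0157 -0.008 ]
  y 0 [-0.0223 -0.0161 -0.0076]
  y 0.05 [-0.0222 -0.0161 -0.0087]
  y 0.1 [-0.0228 -0.0191 -0.01  ]
yel 7053 y -0.116 0.0817
  y -0.1 [-0.0044  0.0396  0.0756]
  y -0.05 [-0.005   0.0312  0.0755]
  y 0 [-0.0052  0.0335  0.0751]
  y 0.05 [-0.0051  0.0338  0.0749]
```

View pics/w6c.png

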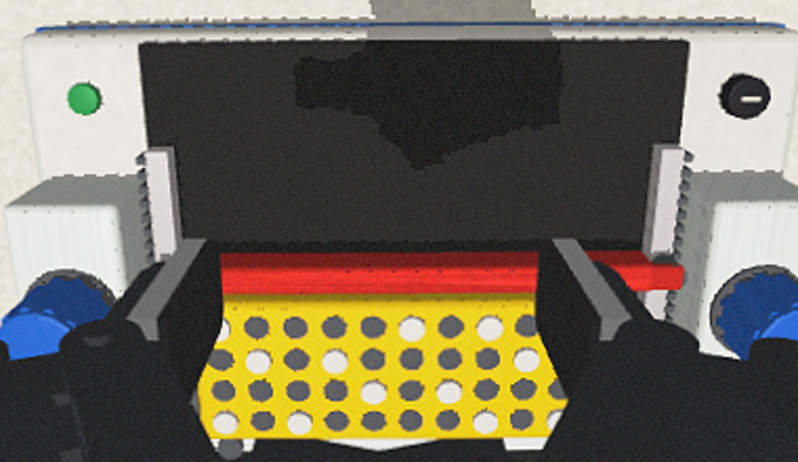

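View pics/s6.png

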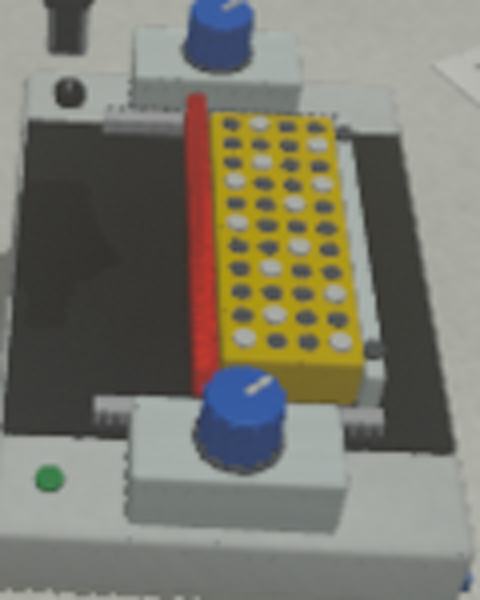

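The right knob stopped on a clear torque rise (0.8 N m), with the bar against the rack. By the turn count the left end is about 0.7 mm behind, so I'll give it one small left touch.

```bash
python3 - <<'E'
from h import *
visit('L',.045,1.0,F=30,step=.015,tqstop=.36)
T=wristT();i,d=camera('wrist');cv2.imwrite('pics/w7.png',i[:,:,::-1]);gaps(i,d,T)
p,d=camera('side');cv2.imwrite('pics/s7.png',cv2.resize(p[130:280,310:430,::-1],None,fx=4,fy=4,interpolation=cv2.INTER_CUBIC))
s=sense();print(s['time_s'],s['wrist_force'])
E
```

```text
L grip gap 0.0431 F [0.3 0.8 4. ] M [ 0.1  -0.07  0.01] t 43.8
  turned 0.015 F [ 1.2 -0.   1.6] M [ 0.02 -0.08  0.35]
  turned 0.03 F [1.2 0.1 0.1] M [-0.04 -0.06  0.75]
  torque stop
  end t 45.1 dt 3.4
red 5670 y -0.1198 0.1403
  y -0.1 [-0.0221 -0.0146 -0.0076]
  y -0.05 [-0.0222 -0.0153 -0.0078]
  y 0 [-0.0223 -0.0155 -0.0078]
  y 0.05 [-0.0224 -0.0155 -0.0079]
  y 0.1 [-0.0222 -0.0155 -0.0079]
yel 4358 y -0.1157 0.1138
  y -0.1 [-0.0057  0.0001  0.016 ]
  y -0.05 [-0.0059 -0.0022  0.0036]
  y 0 [-0.0054  0.0694  0.0763]
  y 0.05 [-0.006  -0.0017  0.008 ]
  y 0.1 [-0.0057  0.0508  0.0741]
45.1667 [-0.28964021 -0.21869457 -0.55886404]
```

View pics/s7.png

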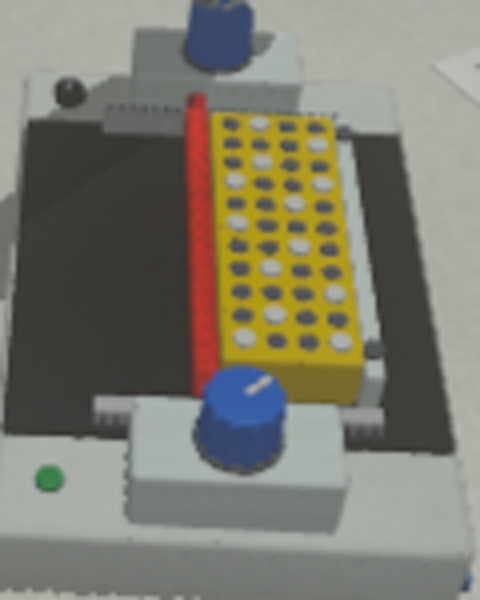

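View pics/w7.png

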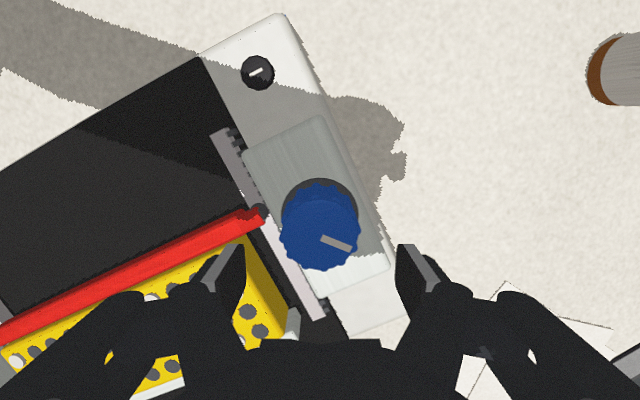

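The bar is square to within about 0.3 mm and closed on the rack, both knobs ended on a torque rise, and the gripper is open and clear. Handing in.

```bash
python3 - <<'E'
from h import *
print(finish_job(),sense()['time_s'])
E
```

```text
the job is handed in; nothing more can be done
the job is handed in; nothing more can be done
```

The yellow rack is clamped, and I handed the job in shortly after 45.2 s of the 54 s allowed. I turned the two blue knobs clockwise in nine alternating turns, about 2.45 rad each, or 68 mm of bar travel. By the turn angles, neither end ever led by more than about 22 mm.

**Final checks**
- **Contact:** both knobs ended on a clear torque rise, 0.75 N m left and 0.8 N m right. The images show the bar closed up on the rack.
- **Squareness:** the bar is square to within about 0.3 mm along its length.
- **Rack:** it sits where it stood, give or take the 1 mm of play to its stop. Its measured front edge moved by under 1 mm.
- **Release:** the gripper is open and raised clear of the left knob, with wrist force under 1 N.

**Where checks disagreed**
- The depth images put the bar's front edge about 2 mm short of the rack's front edge even after the torque rise. I take this as edge trimming and noise in the depth image.
- My first gap estimate was about 65 mm, but the bar travelled about 68 mm, the top of the stated range.
- I measured 354 mm between the knobs instead of the stated 356 mm, which is within the calibration error.

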